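# Restock the reagent lane first-in-first-out

### The arm

A 7-joint arm with a two-finger parallel gripper is mounted at the origin on the work surface. World frame = base frame: x ahead of the robot, y to its left, z up, the work surface at z = 0. Lengths are in mm, angles in rad, forces in N, time in s.
With the tool pointing down it reaches from about 400 to 875 mm from the base axis. Payload 4.4 kg.
Tool frame: the origin (TCP) lies midway between the tips of the shut fingers; the grasp point (between the pads) lies 19 mm behind it; z points along the fingers, y is the line along which they close (so a half turn about z gives the same grasp; the last joint's range is limited). The gripper opens to 85 mm and grips with 20 to 120 N. Pads are 22 mm wide; open, the fingers measure 114 mm over their backs; the gripper's body (76 mm by 85 mm) begins 54 mm behind the grasp point. The pads swing forward as they close: fully open they stand 13 mm farther back than shut.
Start: joints at [1.156, 0.628, 0.038, 1.517, -0.027, 0.996, -0.02], TCP at [222.179, -610.864, 210.613] pointing down, gripper open.
Joint ranges: [-3.06, 3.06], [-0.37, 2.12], [-1.25, 1.32], [0.18, 2.47], [-1.1, 4.24], [0.23, 1.98], [-2.94, 2.94]. Speed limits (rad/s): [2.57, 2.57, 3.14, 3.14, 3.14, 3.14, 3.14].

### API

Orientations are given as [roll, pitch, yaw] about the fixed x, y, z axes, in that order (R = Rz(yaw) Ry(pitch) Rx(roll)).
In Python, from cell import ctrl gives the robot as it stands.
- The arm moves only by the shell command python3 -m handwheel 'ROWS'. ROWS is JSON, a list of rows, each a list of 3 entries, a list of its own where there are three numbers: the turn, a rotation vector about the tool's x, y, z in degrees, then the shift along the tool's x, y, z in m, then the closure, from 0 (fully open) to 1 (shut). A call has 1 to 5 rows; each row shifts and turns the commanded pose from where the row before left it, along the tool's axes as they then stand; what a row does not reach is not made up. A row lasts 1/12 s, in which the tool goes at most 41.7 mm and 7.16 degrees, less where a joint would pass 70% of its speed; a pose out of reach is approached as far as the arm can. A call is refused whole if a number of a shift passes 0.0417 or a number of a turn 7.16, either way. A call with a gripper value outside its range is refused whole. The fingers move at their own pace and stop on an object; the grip force is fixed at half the most. Time passes only in rows, so rows that do not move let the fingers close. It gives the time, the measured TCP pose, the force, the opening and the grip force at its end, in the units of the state.
- ctrl.read_state(): the state, without advancing time (a new reading comes with each control period).
- ctrl.get_image(name): name is "side" or "top" or "wrist"; returns a dict with "pixels" (400x640x3 uint8, red, green, blue), "fx", "fy", "cx", "cy" (pixels), "pose" (4x4, takes a point from camera to world coordinates); the wrist camera has in their place "T_tool_cam" (4x4, takes a point from camera to tool coordinates, whose origin is the TCP and whose axes are the flange's). Camera axes: x right, y up, looking along -z (the intrinsics and any distortion apply to the point x, -y, -z); pixel columns grow to the right and rows downward; lengths in mm; the calibration is good to about 2 mm. The wrist camera is an equidistant fisheye: a pixel r from the principal point sees the ray r / f radians off the axis. A picture is of the moment at which its call begins: read the wrist's pose just before it. There is no depth.
- ctrl.finish_job(): hands the job in; it is judged then, once.
The state is a dict: "clock": time; "qpos": joint angles; "qd": joint speeds; "tau": joint torques, N m; "eef_pos": TCP position; "tool_rot": TCP orientation; "force": force on the tool from outside, world axes, zero at the start; "torque": the same for the moment, N m; "width": finger opening in mm; "gripper_force": force on a finger pad.
Only numpy, scipy, OpenCV 4.12 (cv2) and the standard library are available. Lean on these libraries where they do the work, as an engineer would, in place of code of your own. Each camera call takes 0.05 s, during which the arm holds its last target. There are 200 camera calls.

### The job

Restock the blue reagent lane first-in-first-out: first bring the old blue-capped bottle, which stands well back in the lane with the blue front stop, forward to that stop, then take the new blue-capped bottle from the cork delivery mat and stand it gently in the same lane behind the old one. Leave both bottles upright, and do not disturb the orange-capped bottle on the delivery mat.

Things in the scene. Friction and masses are not known exactly. Their poses are not given: they have to be found in the camera images.
- old_bottle_mid (a point): Amber lab bottle, blue cap, 0.12 kg, upright: 46 mm diameter body straight to 60 mm up, then shoulder and 40 mm diameter cap; 91 mm tall. The old stock: yellow label band; it stands on the floor of the blue lane, toward its rear. Point: its centre, 45.5 mm above its underside; z up.
- new_bottle_mid (a point): Amber lab bottle, blue cap, 0.12 kg, upright: 46 mm diameter body straight to 60 mm up, then shoulder and 40 mm diameter cap; 91 mm tall. The new stock: white label band; it stands on a 4 mm thick cork mat of 240 x 150 mm, 85 mm or more (centre to centre) from a like bottle with an orange cap. Point: its centre, 45.5 mm above its underside; z up.
- lane: Fixed white channel, open above and at the rear, blue front stop toward the robot (its twin with an orange stop is no part of the job). Origin: on the bench under its middle; x front to rear, y across, z up. Floor 4 mm above bench, x -100 (inner face of stop) to +100 mm; a bottle at the stop is at x = -77 mm. Inner width 70, walls 4 thick; walls and stop reach 20 mm above bench.
- other_new_mid (a point): Amber lab bottle, orange cap, 0.12 kg, upright: 46 mm diameter body straight to 60 mm up, then shoulder and 40 mm diameter cap; 91 mm tall. A different reagent: white label band; it stands on the same cork mat as the new bottle and must be left where it is. Point: its centre, 45.5 mm above its underside; z up.

How it is judged (in metres and radians):
On the way:
1. the old bottle stands at the front stop of the blue lane while the new one is still outside the lane (x of old_bottle_mid in the frame of lane between -0.09 and -0.057 m and y of old_bottle_mid in the frame of lane between -0.02 and 0.02 m and z of old_bottle_mid in the frame of lane between 0.042 and 0.057 m and angle between old_bottle_mid's own z axis and vertical below 0.17 rad and horizontal distance between new_bottle_mid and lane above 0.13 m), for 0.2 s.
At the end, for the whole second after the job is handed in: Both blue-capped bottles stand upright (10 degrees), at rest, on the blue lane's floor, axes within 20 mm of its midline: the old at most 20 mm from the front stop, the new behind it with its axis at most 85 mm to the rear of the lane's middle (x of old_bottle_mid in the frame of lane between -0.09 and -0.057 m and y of old_bottle_mid in the frame of lane between -0.02 and 0.02 m and z of old_bottle_mid in the frame of lane between 0.042 and 0.057 m and angle between each of old_bottle_mid, new_bottle_mid's own z axis and vertical below 0.17 rad and x of new_bottle_mid in the frame of lane between -0.035 and 0.085 m and y of new_bottle_mid in the frame of lane between -0.02 and 0.02 m and z of new_bottle_mid in the frame of lane between 0.042 and 0.057 m and linear speed of each of old_bottle, new_bottle below 0.02 m/s); the robot touches nothing.
It fails at once if the orange-capped bottle on the mat is moved more than 25 mm or tipped (distance of other_new_mid from where it was at the start of the episode above 0.025 m or angle between other_new_mid's own z axis and vertical above 0.35 rad).
It fails at once if a blue-capped bottle is tipped over (more than 45 degrees) (angle between any of old_bottle_mid, new_bottle_mid's own z axis and vertical above 0.785 rad).
It fails at once if the new bottle is slammed into the lane (more than 60 N) (contact force between new_bottle and lane above 60 N).
It fails at once if the new bottle is let go more than 25 mm above the lane's floor (horizontal distance between new_bottle_mid and lane below 0.12 m and z of new_bottle_mid in the frame of lane above 0.0745 m and contact force between the fingers and new_bottle below 0.1 N).
It also fails if it takes over 58 s, if anything falls off the work surface, if the arm or the gripper's body presses on something with over 40 N, if the wrist force passes 120 N, or if a joint passes its speed limit or range.

## Working session

There is one attempt and no reset: what is moved stays moved. The work goes in short steps, Python scripts to look and compute and a shell command to move; the robot and the scene stay as the last step left them, time stands still between calls to the robot, and variables do not carry over. Pictures are saved under pics/ and viewed, at most 10 in all, crops included, and the job is handed in when it is done.

```bash
ls; mkdir -p pics
python3 - <<'E'
from cell import ctrl
import cv2
s=ctrl.read_state(); print({k:s[k] for k in('clock','eef_pos','tool_rot','width','force')})
for n in('top','side'):
    im=ctrl.get_image(n); cv2.imwrite(f'pics/{n}0.png',im['pixels'][:,:,::-1]); print(n,im['fx'],im['fy'],im['cx'],im['cy'],im['pose'],[k for k in im])
E
```

```text
pics
{'clock': 0.0, 'eef_pos': array([ 221.94207828, -610.21156089,  209.66637669]), 'tool_rot': array([-3.13965098e+00,  3.08472812e-05,  3.48804087e-01]), 'width': 85.46893670787948, 'force': array([-0.68954962,  0.60093185,  0.61591492])}
top 461.4671297321612 461.4671297321612 317.1184803852848 191.57605634341172 [[ 8.84279562e-03  9.82148620e-01 -1.87898627e-01  3.77930720e+02]
 [-9.99679879e-01  4.22828576e-03 -2.49451521e-02 -2.37780463e+00]
 [-2.37053576e-02  1.88059062e-01  9.81871603e-01  8.74900981e+02]
 [ 0.00000000e+00  0.00000000e+00  0.00000000e+00  1.00000000e+00]] ['pixels', 'fx', 'fy', 'cx', 'cy', 'pose']
side 446.99977749884306 446.99977749884306 320.5732651222074 206.47007859948565 [[-9.44393978e-01  2.24269204e-01 -2.40464839e-01  3.56904465e+02]
 [-3.28734367e-01 -6.60267070e-01  6.75263735e-01  5.52876693e+02]
 [-7.33015437e-03  7.16764061e-01  6.97277240e-01  6.36398707e+02]
 [ 0.00000000e+00  0.00000000e+00  0.00000000e+00  1.00000000e+00]] ['pixels', 'fx', 'fy', 'cx', 'cy', 'pose']
```

View pics/top0.png

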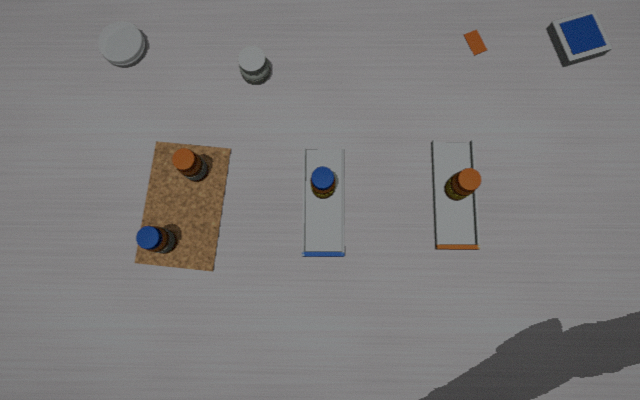

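View pics/side0.png

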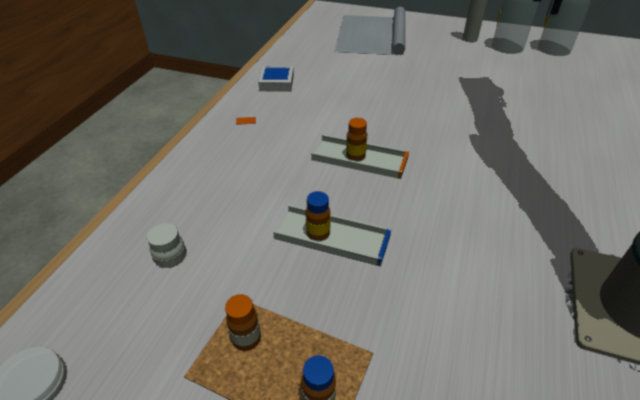

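Top view: old blue cap at (322,177) in the lane (stop at (324,254)). New blue cap is at (149,238) and the orange cap at (185,160), both on the mat. Next I'll measure these.

```bash
cat > h.py <<'E'
import numpy as np, cv2
from cell import ctrl
def ray(im,u,v,z):
    d=np.array([(u-im['cx'])/im['fx'],-(v-im['cy'])/im['fy'],-1]); P=np.array(im['pose'])
    d=P[:3,:3]@d; o=P[:3,3]; return o+d*(z-o[2])/d[2]
def blobs(im,col,amin=40):
    h=cv2.cvtColor(im['pixels'],cv2.COLOR_RGB2HSV)
    lo,hi=((100,130,50),(125,255,255)) if col=='blue' else ((3,170,130),(14,255,255))
    m=cv2.inRange(h,lo,hi); cs,_=cv2.findContours(m,cv2.RETR_EXTERNAL,cv2.CHAIN_APPROX_NONE)
    return [c for c in cs if cv2.contourArea(c)>amin]
E
python3 - <<'E'
from h import *
np.set_printoptions(precision=1,suppress=True)
for n in('top','side'):
    im=ctrl.get_image(n)
    for col in('blue','orange'):
        for c in blobs(im,col):
            (u,v)=c.reshape(-1,2).mean(0); r=cv2.minAreaRect(c)
            print(n,col,round(cv2.contourArea(c)),np.array(r[0]),np.array(r[1]),round(r[2],1),'z88',ray(im,*r[0],88)[:2],'z20',ray(im,*r[0],20)[:2])
            if col=='blue' and min(r[1])<12: print([ray(im,*p,20)[:2] for p in cv2.boxPoints(r)])
    if n=='top':
        g=cv2.cvtColor(im['pixels'],cv2.COLOR_RGB2BGR)
        a=cv2.resize(g[135:275,120:360],None,fx=3.3,fy=3.3,interpolation=cv2.INTER_CUBIC); cv2.imwrite('pics/crop.png',a)
E
```

```text
top blue 112 [323.5 253.5] [ 3. 39.] 90.0 z88 [421.8   5.9] z20 [425.6   6.6]
[array([428.1,  42.5]), array([428.7, -29.2]), array([423.2, -29.2]), array([422.6,  42.4])]
top blue 366 [147.5 237. ] [22. 21.] 90.0 z88 [447.7 308.7] z20 [453.8 335.5]
top blue 354 [322.5 177.5] [21. 21.] 90.0 z88 [553.6   8.4] z20 [568.8   9.4]
top blue 1050 [582.3  34. ] [36.2 33.9] 66.8 z88 [ 824.3 -465.5] z20 [ 862.9 -505.5]
top orange 48 [457.  246.5] [ 3. 38.] 90.0 z88 [ 435.3 -219.1] z20 [ 440.2 -237.8]
top orange 287 [469. 179.] [20. 20.] 90.0 z88 [ 551.8 -245.3] z20 [ 566.9 -266.3]
top orange 277 [182.5 158.5] [19. 19.] 90.0 z88 [587.2 257. ] z20 [605.3 279.4]
side blue 728 [317.5 372.5] [33. 29.] 90.0 z88 [450.1 309.4] z20 [461.6 279.2]
side blue 103 [383.1 246.9] [ 4.4 35.7] 16.7 z88 [420.2  77.5] z20 [428.   18.5]
[array([431.1,  59.5]), array([432.9, -26. ]), array([424.6, -25.4]), array([423.5,  59.8])]
side blue 296 [317. 202.] [20. 20.] 90.0 z88 [555.8  13.1] z20 [580.5 -53.9]
side blue 226 [275.5  73. ] [10. 25.] 90.0 z88 [ 814.5 -401. ] z20 [ 871.3 -519.3]
[array([ 917.8, -535.5]), array([ 848.7, -558.4]), array([ 826.3, -503.6]), array([ 893.1, -481.3])]
side orange 202 [237.7 303.7] [17.6 26.9] 70.6 z88 [593.1 249.8] z20 [622.4 212.2]
side orange 95 [357.5 122. ] [ 8. 15.] 90.0 z88 [ 556.6 -253.7] z20 [ 581.4 -353.7]
side orange 74 [245.5 120.5] [ 5. 17.] 90.0 z88 [ 791.4 -181.1] z20 [ 845.2 -272.1]
```

View pics/crop.png

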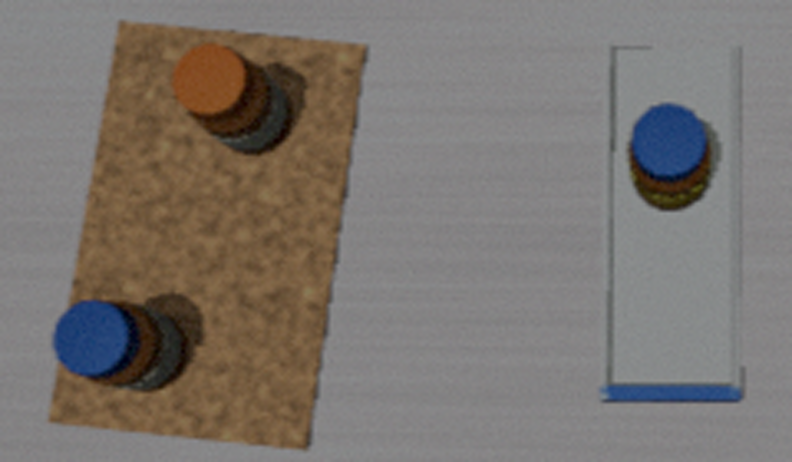

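The crop shows the lane running almost exactly along world x: midline y≈6, inner stop face x≈427. The old bottle is at about (553,9), the new one at (448,307) and the orange one at (587,256). First I'll turn the tool to yaw 0, then travel above the old bottle.

```bash
python3 -m handwheel '[[[0,0,6.66],[0,0,0],0],[[0,0,6.66],[0,0,0],0],[[0,0,6.66],[0,0,0],0],[[0,0,0],[0.0165,-0.031,0],0],[[0,0,0],[0.0165,-0.031,0],0]]'
python3 -m handwheel '[[[0,0,0],[0.0165,-0.031,0],0],[[0,0,0],[0.0165,-0.031,0],0],[[0,0,0],[0.0165,-0.031,0],0],[[0,0,0],[0.0165,-0.031,0],0],[[0,0,0],[0.0165,-0.031,0],0]]'
python3 -m handwheel '[[[0,0,0],[0.0165,-0.031,0],0],[[0,0,0],[0.0165,-0.031,0],0],[[0,0,0],[0.0165,-0.031,0],0],[[0,0,0],[0.0165,-0.031,0],0],[[0,0,0],[0.0165,-0.031,0],0]]'
python3 -m handwheel '[[[0,0,0],[0.0165,-0.031,0],0],[[0,0,0],[0.0165,-0.031,0],0],[[0,0,0],[0.0165,-0.031,0],0],[[0,0,0],[0,0,0],0],[[0,0,0],[0,0,0],0]]'
```

```text
clock: 0.62
eef_pos: [253.6, -549.5, 210.0]
tool_rot: [3.141, 0.001, -0.005]
force: [2.0, 0.7, -0.2]
width: 85.1
gripper_force: 0.0
clock: 1.03
eef_pos: [338.2, -392.2, 210.6]
tool_rot: [-3.141, -0.0, -0.0]
force: [0.4, 0.5, 0.5]
width: 85.4
gripper_force: 0.0
clock: 1.45
eef_pos: [420.7, -237.2, 210.7]
tool_rot: [3.142, -0.0, 0.0]
force: [1.2, -0.2, 0.1]
width: 85.6
gripper_force: 0.0
clock: 1.87
eef_pos: [470.6, -143.6, 210.5]
tool_rot: [-3.141, -0.0, 0.005]
force: [-0.8, -1.3, 0.1]
width: 85.2
gripper_force: 0.0
```

```bash
python3 -m handwheel '[[[0,0,0],[0.0166,-0.0302,0],0],[[0,0,0],[0.0166,-0.0302,0],0],[[0,0,0],[0.0166,-0.0302,0],0],[[0,0,0],[0.0166,-0.0302,0],0],[[0,0,0],[0.0166,-0.0302,0],0]]'
python3 -m handwheel '[[[0,0,0],[0,0,0.02],0],[[0,0,0],[0,0,0.02],0],[[0,0,0],[0,0,0],0],[[0,0,0],[0,0,0],0]]'
python3 - <<'E'
from h import *
from scipy.spatial.transform import Rotation as R
np.set_printoptions(precision=1,suppress=True)
s=ctrl.read_state(); im=ctrl.get_image('wrist'); T=np.eye(4); T[:3,:3]=R.from_euler('xyz',s['tool_rot']).as_matrix(); T[:3,3]=s['eef_pos']
P=T@im['T_tool_cam']; print(s['eef_pos'],np.array(im['T_tool_cam']))
def wray(u,v,z):
    a,b=u-im['cx'],v-im['cy']; r=np.hypot(a,b); th=r/im['fx']; d=P[:3,:3]@np.array([np.sin(th)*a/r,-np.sin(th)*b/r,-np.cos(th)]); return P[:3,3]+d*(z-P[2,3])/d[2]
for c in blobs(im,'blue'):
    r=cv2.minAreaRect(c); print(np.array(r[0]),np.array(r[1]),wray(*r[0],95),wray(*r[0],20))
    if max(r[1])/min(r[1])>3: print([wray(*p,20)[:2] for p in cv2.boxPoints(r)])
cv2.imwrite('pics/w1.png',im['pixels'][:,:,::-1])
E
```

```text
clock: 2.28
eef_pos: [552.9, 4.3, 210.7]
tool_rot: [3.141, 0.0, -0.003]
force: [1.0, -0.3, -0.0]
width: 85.3
gripper_force: 0.0
clock: 2.62
eef_pos: [551.5, 3.3, 170.0]
tool_rot: [3.14, 0.003, -0.002]
force: [-0.3, -0.3, 0.1]
width: 85.7
gripper_force: 0.0
[551.5   3.3 170. ] [[  -0.     1.     0.3   78.8]
 [   1.     0.    -0.     1. ]
 [  -0.     0.3   -1.  -163.9]
 [   0.     0.     0.     1. ]]
[314.5 276.5] [ 5. 65.] [476.8   5.6  95. ] [428.4   6.7  20. ]
[array([431.6,  45.4]), array([431.6, -32. ]), array([424.4, -32.3]), array([424.4,  45.8])]
[ 69.5 277. ] [30.4 16.3] [451.  304.4  95. ] [394.5 399.4  20. ]
[311.4 191.9] [46.8 45.5] [557.    7.6  95. ] [533.8   9.3  20. ]
```

View pics/w1.png

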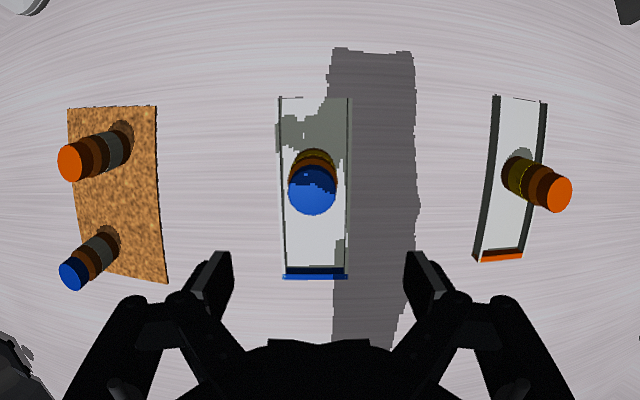

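Wrist view agrees: old cap centre at pixel (311,192), i.e. about (556,8), with the stop at row 276 (inner face x≈429). Descend and grip.

```bash
python3 -m handwheel '[[[0,0,0],[0.004,-0.004,0.03],0],[[0,0,0],[0,0,0.03],0],[[0,0,0],[0,0,0.03],0],[[0,0,0],[0,0,0.03],0],[[0,0,0],[0,0,0.02],0]]'
python3 -m handwheel '[[[0,0,0],[0,0,0],0],[[0,0,0],[0,0,0],0.3],[[0,0,0],[0,0,0],0.4],[[0,0,0],[0,0,0],0.5],[[0,0,0],[0,0,0],0.6]]'
python3 -m handwheel '[[[0,0,0],[0,0,0],0.8],[[0,0,0],[0,0,0],0.8],[[0,0,0],[0,0,0],0.8],[[0,0,0],[0,0,0],0.8],[[0,0,0],[0,0,0],0.8]]'
```

```text
clock: 3.08
eef_pos: [556.7, 7.9, 29.7]
tool_rot: [3.141, -0.0, -0.002]
force: [-0.1, -0.3, -0.6]
width: 85.2
gripper_force: 0.0
clock: 3.5
eef_pos: [558.5, 8.8, 33.2]
tool_rot: [3.142, -0.004, -0.0]
force: [-2.5, -0.4, 8.8]
width: 43.2
gripper_force: 59.6
clock: 3.92
eef_pos: [558.4, 8.8, 33.2]
tool_rot: [3.142, -0.004, -0.0]
force: [-0.3, -2.6, 8.1]
width: 43.1
gripper_force: 59.6
```

Run:
```python
from h import *
a=ctrl.get_image('side')['pixels'][120:300,240:430]; w=ctrl.get_image('wrist')['pixels']
cv2.imwrite('pics/g1.png',np.hstack([cv2.resize(a,(422,400)),w[:,140:500]])[:,:,::-1])
```

```text
(no output)
```

View pics/g1.png

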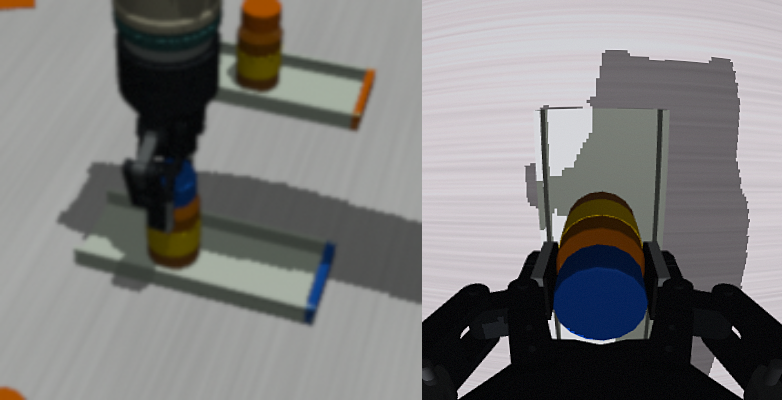

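The grip is on the upper body and the bottle is upright. Width 43 < 46 mm suggests it's off-centre, so I'll check the cap position.

```bash
cat >> h.py <<'E'
from scipy.spatial.transform import Rotation as R
np.set_printoptions(precision=1,suppress=True)
def wrist(zs=(95,),amin=40):
    s=ctrl.read_state(); im=ctrl.get_image('wrist'); T=np.eye(4); T[:3,:3]=R.from_euler('xyz',s['tool_rot']).as_matrix(); T[:3,3]=s['eef_pos']
    P=T@im['T_tool_cam']
    def wray(u,v,z):
        a,b=u-im['cx'],v-im['cy']; r=np.hypot(a,b); th=r/im['fx']; d=P[:3,:3]@np.array([np.sin(th)*a/r,-np.sin(th)*b/r,-np.cos(th)]); return P[:3,3]+d*(z-P[2,3])/d[2]
    for c in blobs(im,'blue',amin):
        r=cv2.minAreaRect(c); x,y,w,h=cv2.boundingRect(c); print('wrist',np.array(r[0]),'box',x,y,w,h,[wray(x+w/2,y+h/2,z) for z in zs], 'rear/front edge z95',wray(x+w/2,y,95)[:2],wray(x+w/2,y+h,95)[:2])
    return im,wray
def fixed(n,z=92):
    im=ctrl.get_image(n)
    for col in('blue','orange'):
        for c in blobs(im,col):
            r=cv2.minAreaRect(c); print(n,col,np.array(r[0]),np.array(r[1]),ray(im,*r[0],z)[:2])
    return im
E
python3 -c "
from h import *
wrist(); fixed('side',84);fixed('top',93)"
```

```text
wrist [  5.7 355.6] box 0 342 16 26 [array([450.3, 294.3,  95. ])] rear/front edge z95 [473.3 273.2] [422.6 320.4]
wrist [317.7 302.9] box 271 265 95 76 [array([558.4,   7.7,  95. ])] rear/front edge z95 [576.7   7.7] [536.4   7.7]
side blue [317.5 373. ] [34. 29.] [450.5 308.2]
side blue [383.2 246.9] [ 4.7 35.7] [420.5  74. ]
side blue [323.  202.5] [19.  8.] [546.6   6.9]
side blue [275.5  73. ] [10. 25.] [ 817.9 -407.9]
side orange [236.6 302.2] [14.3 26.8] [597.4 245.8]
side orange [357.5 122.5] [ 7. 15.] [ 557.5 -257.7]
side orange [245.5 120.5] [ 5. 17.] [ 794.5 -186.4]
top blue [582.5  33.8] [33.5 36.4] [ 821.8 -462.8]
top orange [457.  246.5] [ 3. 38.] [ 434.9 -217.7]
top orange [469. 179.] [20. 20.] [ 550.7 -243.8]
top orange [475.  42.] [22.4 12.5] [ 806.5 -268.1]
```

The cap is within 2 mm of the tool centre, so the grip is fine (compliant pads). I'll ease up 5 mm, carry the bottle 102 mm to the front, lower and check.

```bash
python3 -m handwheel '[[[0,0,0],[0,0,-0.003],0.8],[[0,0,0],[0,0,-0.002],0.8],[[0,0,0],[-0.010,0,0],0.8],[[0,0,0],[-0.017,0,0],0.8],[[0,0,0],[-0.017,0,0],0.8]]'
python3 -m handwheel '[[[0,0,0],[-0.017,0,0],0.8],[[0,0,0],[-0.017,0.001,0],0.8],[[0,0,0],[-0.014,0,0],0.8],[[0,0,0],[-0.007,0,0],0.8],[[0,0,0],[-0.002,0,0],0.8]]'
python3 -m handwheel '[[[0,0,0],[0,0,0.002],0.8],[[0,0,0],[0,0,0],0.8]]'
python3 -c "
from h import *
wrist((95,20))"
```

```text
clock: 4.58
eef_pos: [512.9, 9.2, 36.2]
tool_rot: [-3.141, -0.002, 0.0]
force: [-0.5, 0.1, -1.7]
width: 42.8
gripper_force: 60.9
clock: 5.0
eef_pos: [456.1, 8.2, 36.2]
tool_rot: [-3.142, -0.002, 0.0]
force: [1.6, 0.0, -2.1]
width: 42.8
gripper_force: 61.0
clock: 5.17
eef_pos: [457.1, 8.3, 33.7]
tool_rot: [-3.141, -0.002, 0.0]
force: [0.4, 0.7, 0.0]
width: 43.0
gripper_force: 61.1
wrist [317.7 302.9] box 271 266 94 75 [array([456.6,   7.3,  95. ]), array([398.9,   7.3,  20. ])] rear/front edge z95 [474.8   7.3] [434.7   7.3]
```

```bash
python3 -m handwheel '[[[0,0,0],[0,0,0],0.5],[[0,0,0],[0,0,0],0.4],[[0,0,0],[0,0,0],0.2],[[0,0,0],[0,0,0],0],[[0,0,0],[0,0,0],0]]'
python3 -m handwheel '[[[0,0,0],[0,0,-0.02],0],[[0,0,0],[0,0,-0.04],0],[[0,0,0],[0,0,-0.04],0],[[0,0,0],[0,0,-0.04],0],[[0,0,0],[0,0,0],0]]'
python3 -m handwheel '[[[0,0,0],[0,-0.03,-0.01],0],[[0,0,0],[0,-0.04,-0.01],0],[[0,0,0],[0,-0.04,0],0],[[0,0,0],[0,-0.04,0],0],[[0,0,0],[0,0,0],0]]'
python3 -c "
from h import *
wrist((95,20)); im=fixed('side',84);fixed('top',93)"
```

```text
clock: 5.63
eef_pos: [455.3, 8.1, 33.5]
tool_rot: [3.142, 0.001, 0.0]
force: [0.3, 1.0, 0.7]
width: 83.9
gripper_force: 0.0
clock: 6.05
eef_pos: [459.9, 8.2, 179.9]
tool_rot: [-3.141, -0.012, -0.0]
force: [0.8, -0.3, -0.9]
width: 85.5
gripper_force: 0.0
clock: 6.47
eef_pos: [455.0, 168.0, 193.9]
tool_rot: [-3.136, -0.001, 0.012]
force: [0.3, -0.1, 0.5]
width: 85.2
gripper_force: 0.0
wrist [438.5 196. ] box 425 193 28 7 [array([450.7,  54.2,  95. ]), array([427.1,  22. ,  20. ])] rear/front edge z95 [454.1  54.6] [447.3  53.7]
wrist [175.  192.5] box 158 174 35 38 [array([450.8, 304.3,  95. ]), array([427.2, 343.5,  20. ])] rear/front edge z95 [469.5 301.9] [431.2 307.2]
wrist [482.  191.5] box 466 173 33 38 [array([456. ,   6.9,  95. ]), array([433.8, -38.8,  20. ])] rear/front edge z95 [475.   10.1] [436.2   3. ]
side blue [317.5 373. ] [34. 29.] [450.5 308.2]
side blue [383.2 247.1] [ 4.5 35.4] [420.4  74.3]
side blue [372.8 212.4] [21.3 19.6] [456.1   2.7]
side blue [275.5  73. ] [10. 25.] [ 817.9 -407.9]
side orange [245.5 120.5] [ 5. 17.] [ 794.5 -186.4]
top blue [323. 254.] [ 4. 40.] [420.7   6.6]
top blue [151.7 244.4] [ 6.1 15. ] [434.7 298.5]
top blue [322.5 235. ] [21.9 21.9] [452.7   7.7]
top blue [582.4  33.7] [33.8 36.4] [ 822.1 -462.8]
top orange [457.5 246.5] [ 3. 39.] [ 434.9 -218.6]
top orange [469. 179.] [20. 20.] [ 550.7 -243.8]
top orange [183.8 157.8] [19.1 18.4] [587.3 253.2]
top orange [475.1  42.2] [21.9 12.5] [ 806.2 -268.2]
```

Old bottle now stands at (455,7), at the stop. Next, move over the new bottle.

```bash
python3 -m handwheel '[[[0,0,0],[-0.001,-0.035,0],0],[[0,0,0],[-0.001,-0.035,0],0],[[0,0,0],[-0.001,-0.035,0],0],[[0,0,0],[-0.001,-0.032,0],0],[[0,0,0],[0,0,0.01],0]]'
python3 -m handwheel '[[[0,0,0],[0,0,0],0],[[0,0,0],[0,0,0],0],[[0,0,0],[0,0,0],0]]'
python3 -c "
from h import *
wrist((95,)); print(ctrl.read_state()['eef_pos'])"
```

```text
clock: 7.03
eef_pos: [452.2, 302.1, 184.8]
tool_rot: [-3.135, -0.003, 0.006]
force: [0.2, 0.7, -0.5]
width: 85.6
gripper_force: 0.0
clock: 7.28
eef_pos: [452.3, 292.3, 183.6]
tool_rot: [3.14, 0.0, -0.004]
force: [-1.0, 0.3, 0.4]
width: 85.3
gripper_force: 0.0
wrist [524.5 193.5] box 510 191 30 6 [array([451.3,  82.1,  95. ])] rear/front edge z95 [454.4  82.8] [448.1  81.3]
wrist [301. 195.] box 279 174 45 43 [array([450.6, 305.3,  95. ])] rear/front edge z95 [469.5 305. ] [430.8 305.8]
wrist [572.4 189.8] box 562 173 22 34 [array([455.8,   6.8,  95. ])] rear/front edge z95 [475.2  12.5] [435.6   0.1]
[452.4 292.7 183.9]
```

```bash
python3 -m handwheel '[[[0,0,0],[-0.001,-0.007,0.01],0],[[0,0,0],[-0.001,-0.006,0.02],0],[[0,0,0],[0,0,0.03],0],[[0,0,0],[0,0,0.03],0],[[0,0,0],[0,0,0.03],0]]'
python3 -m handwheel '[[[0,0,0],[0,0,0.022],0],[[0,0,0],[0,0,0.012],0],[[0,0,0],[0,0,0],0.3],[[0,0,0],[0,0,0],0.4],[[0,0,0],[0,0,0],0.5]]'
python3 -m handwheel '[[[0,0,0],[0,0,0],0.8],[[0,0,0],[0,0,0],0.8],[[0,0,0],[0,0,0],0.8],[[0,0,0],[0,0,0],0.8],[[0,0,0],[0,0,0],0.8]]'
python3 -c "
from h import *
wrist((95,))"
```

```text
clock: 7.75
eef_pos: [449.9, 308.2, 62.5]
tool_rot: [-3.141, -0.001, -0.001]
force: [0.0, 0.4, 0.4]
width: 85.6
gripper_force: 0.0
clock: 8.17
eef_pos: [450.6, 308.7, 30.8]
tool_rot: [-3.14, -0.002, -0.0]
force: [-0.1, 0.2, 0.2]
width: 51.9
gripper_force: 0.0
clock: 8.58
eef_pos: [450.9, 308.6, 31.5]
tool_rot: [-3.14, -0.003, -0.0]
force: [-0.3, -0.6, 7.4]
width: 43.4
gripper_force: 61.0
wrist [315.5 292. ] box 268 244 96 97 [array([457.5, 308.3,  95. ])] rear/front edge z95 [479.  308.3] [430.5 308.5]
wrist [616.5 240.6] box 604 237 27 10 [array([470.4, 141.1,  95. ])] rear/front edge z95 [473.6 142.9] [467.2 139.2]
```

Gripped. Lift, move away from the orange bottle first, then over to the lane's rear.

```bash
python3 -m handwheel '[[[0,0,0],[0,0,-0.01],0.8],[[0,0,0],[0,0,-0.02],0.8],[[0,0,0],[0,0,-0.025],0.8],[[0,0,0],[0,0,-0.025],0.8],[[0,0,0],[0,0.01,-0.015],0.8]]'
python3 -m handwheel '[[[0,0,0],[0,0.02,0],0.8],[[0,0,0],[0,0.025,0],0.8],[[0,0,0],[0,0.025,0],0.8],[[0,0,0],[0.005,0.025,0],0.8],[[0,0,0],[0.015,0.025,0],0.8]]'
python3 -m handwheel '[[[0,0,0],[0.02,0.025,0],0.8],[[0,0,0],[0.02,0.025,0],0.8],[[0,0,0],[0.02,0.025,0],0.8],[[0,0,0],[0.015,0.025,0],0.8],[[0,0,0],[0.01,0.025,0],0.8]]'
python3 -m handwheel '[[[0,0,0],[0.005,0.02,0],0.8],[[0,0,0],[0.001,0.015,0],0.8],[[0,0,0],[0,0.006,0],0.8],[[0,0,0],[0,0,0],0.8],[[0,0,0],[0,0,0],0.8]]'
python3 -c "
from h import *
im,_=wrist((95,)); fixed('top',93); print(ctrl.read_state()['eef_pos'])
s=ctrl.get_image('side')['pixels']
cv2.imwrite('pics/c1.png',np.hstack([s[50:350,150:550],im['pixels'][100:400,120:520]])[:,:,::-1])"
```

```text
clock: 9.05
eef_pos: [450.6, 301.3, 128.1]
tool_rot: [-3.137, -0.004, 0.003]
force: [0.5, 0.5, -0.7]
width: 42.9
gripper_force: 61.4
clock: 9.47
eef_pos: [467.5, 177.5, 125.7]
tool_rot: [-3.141, 0.002, 0.002]
force: [0.2, -1.1, -1.3]
width: 43.2
gripper_force: 61.4
clock: 9.88
eef_pos: [556.8, 51.8, 125.9]
tool_rot: [-3.141, -0.003, -0.0]
force: [0.6, -0.5, -1.0]
width: 43.3
gripper_force: 61.4
clock: 10.3
eef_pos: [560.5, 13.1, 125.2]
tool_rot: [-3.141, -0.0, 0.0]
force: [0.4, -0.0, -1.7]
width: 43.5
gripper_force: 61.4
wrist [315.6 301.8] box 268 265 96 80 [array([488. ,  13.8,  95. ])] rear/front edge z95 [524.8  13.7] [443.   13.9]
top blue [582.5  33.8] [33.5 36.4] [ 821.8 -462.8]
top orange [469. 179.] [20. 20.] [ 550.7 -243.8]
top orange [181.5 156.5] [14.5 21.4] [589.6 257.4]
top orange [474.8  42.1] [22.4 12.1] [ 806.4 -267.7]
[560.5  14.1 124.9]
```

View pics/c1.png

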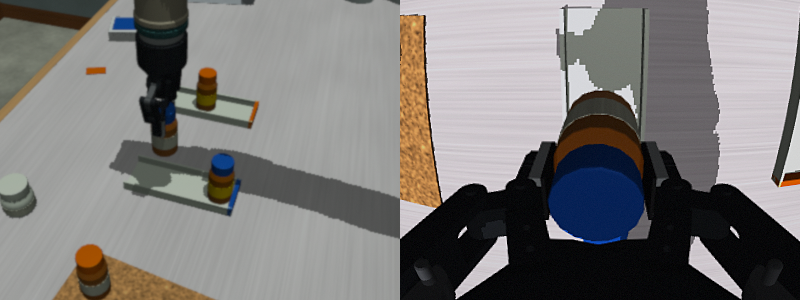

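The new bottle hangs upright over the lane's rear half, and the old one stands at the blue stop. Shift 7 mm to the midline and lower gently.

```bash
python3 -m handwheel '[[[0,0,0],[0,0.004,0.01],0.8],[[0,0,0],[0,0.003,0.02],0.8],[[0,0,0],[0,0,0.02],0.8],[[0,0,0],[0,0,0.015],0.8],[[0,0,0],[0,0,0.01],0.8]]'
python3 -m handwheel '[[[0,0,0],[0,0,0.005],0.8],[[0,0,0],[0,0,0.003],0.8],[[0,0,0],[0,0,0.002],0.8],[[0,0,0],[0,0,0],0.8]]'
```

```text
clock: 10.87
eef_pos: [559.3, 5.5, 47.4]
tool_rot: [3.142, 0.003, 0.001]
force: [0.0, 0.1, -0.4]
width: 43.3
gripper_force: 61.4
clock: 11.2
eef_pos: [561.0, 5.3, 39.8]
tool_rot: [-3.142, -0.001, 0.0]
force: [-0.9, -0.0, -0.5]
width: 42.9
gripper_force: 61.4
```

```bash
python3 -m handwheel '[[[0,0,0],[0,0,0.002],0.8],[[0,0,0],[0,0,0.002],0.8],[[0,0,0],[0,0,0.001],0.8],[[0,0,0],[0,0,0.001],0.8],[[0,0,0],[0,0,0],0.8]]'
python3 -m handwheel '[[[0,0,0],[0,0,0.001],0.8],[[0,0,0],[0,0,0],0.8],[[0,0,0],[0,0,0],0.8]]'
```

```text
clock: 11.62
eef_pos: [560.6, 5.2, 33.6]
tool_rot: [-3.142, -0.0, 0.0]
force: [0.3, 0.0, -0.8]
width: 43.0
gripper_force: 61.4
clock: 11.87
eef_pos: [560.7, 5.1, 32.6]
tool_rot: [-3.142, -0.0, 0.0]
force: [0.6, 0.6, 0.0]
width: 43.4
gripper_force: 61.4
```

```bash
python3 -m handwheel '[[[0,0,0],[0,0,0.001],0.8],[[0,0,0],[0,0,0],0.8],[[0,0,0],[0,0,0],0.8]]'
```

```text
clock: 12.12
eef_pos: [560.8, 5.2, 31.7]
tool_rot: [-3.142, -0.0, 0.0]
force: [0.4, 1.0, 0.1]
width: 42.7
gripper_force: 61.5
```

At grasp height and unloaded: release and withdraw upward.

```bash
python3 -m handwheel '[[[0,0,0],[0,0,0],0.5],[[0,0,0],[0,0,0],0.4],[[0,0,0],[0,0,0],0.2],[[0,0,0],[0,0,0],0],[[0,0,0],[0,0,0],0]]'
python3 -m handwheel '[[[0,0,0],[0,0,-0.02],0],[[0,0,0],[0,0,-0.03],0],[[0,0,0],[0,0,-0.04],0],[[0,0,0],[0,0,-0.04],0],[[0,0,0],[0,0,-0.04],0]]'
python3 -m handwheel '[[[0,0,0],[0,0.03,0],0],[[0,0,0],[0,0.04,0],0],[[0,0,0],[0,0.04,0],0],[[0,0,0],[0,0.03,0],0],[[0,0,0],[0,0,0],0]]'
python3 -c "
from h import *
wrist((95,)); fixed('side',84);im=fixed('top',93)
s=ctrl.get_image('side')['pixels']
cv2.imwrite('pics/e1.png',np.hstack([s[50:350,150:550],im['pixels'][50:350,120:520]])[:,:,::-1])"
```

```text
clock: 12.53
eef_pos: [560.7, 5.2, 31.7]
tool_rot: [-3.142, -0.0, 0.0]
force: [0.7, 0.0, -1.0]
width: 84.2
gripper_force: 0.0
clock: 12.95
eef_pos: [560.1, 5.1, 203.3]
tool_rot: [3.142, 0.001, 0.0]
force: [1.3, 0.7, -0.2]
width: 85.4
gripper_force: 0.0
clock: 13.37
eef_pos: [559.4, -144.4, 201.9]
tool_rot: [3.136, -0.0, -0.011]
force: [-0.5, -1.4, 0.3]
width: 85.2
gripper_force: 0.0
wrist [177.1 275.4] box 167 264 26 27 [array([458.5,   8.2,  95. ])] rear/front edge z95 [476.1   4.2] [439.7  12.7]
wrist [168.5 188.5] box 152 170 34 38 [array([560.6,   0.9,  95. ])] rear/front edge z95 [579.7  -2.1] [540.7   4.3]
side blue [382.9 246.8] [ 4.7 35.7] [421.   73.9]
side blue [372.5 214.5] [21. 21.] [455.4   7.8]
side blue [316. 199.] [20. 20.] [561.6   2.3]
side blue [275.5  73. ] [10. 25.] [ 817.9 -407.9]
side orange [236.6 302.7] [15.3 26.8] [597.  246.6]
side orange [357.5 122.5] [ 7. 15.] [ 557.5 -257.7]
side orange [245.5 120.5] [ 5. 17.] [ 794.5 -186.4]
top blue [323.5 253.5] [ 3. 39.] [421.6   5.8]
top blue [322. 235.] [22. 22.] [452.7   8.5]
top blue [325.5 175.5] [21. 21.] [556.    3.2]
top orange [460.5 246.5] [ 3. 31.] [ 434.9 -223.6]
top orange [469. 179.] [20. 20.] [ 550.7 -243.8]
top orange [183.  158.5] [19.1 20.5] [585.9 254.4]
```

View pics/e1.png

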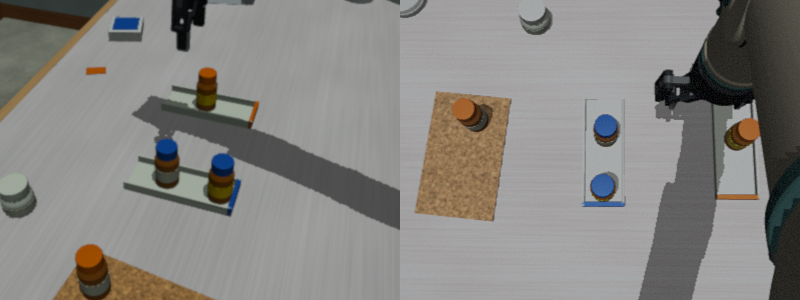

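Both bottles are upright in the lane. The old one is at (454,8), by the stop, and the new one at (559,3), behind it. The orange bottle hasn't moved and the robot is clear.

```bash
python3 -m handwheel '[[[0,0,0],[0,0,0],0],[[0,0,0],[0,0,0],0],[[0,0,0],[0,0,0],0]]'; python3 -c "
from cell import ctrl
print(ctrl.finish_job())"
```

```text
clock: 13.82
eef_pos: [560.8, -133.5, 201.6]
tool_rot: [-3.141, -0.0, 0.002]
force: [0.6, 0.3, 0.4]
width: 85.2
gripper_force: 0.0
the job is handed in; nothing more can be done
None
```

I handed the job in at about 13.8 s: by the last camera check, the old blue bottle stands upright at the front stop with the new one upright behind it and the orange bottle undisturbed; the hand-in returned no verdict.

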